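# Hang the shingle bin on the bin rail and close up the row

## Robot

A 6-joint arm with a two-finger parallel gripper is mounted at the origin on the work surface. World frame = base frame: x ahead of the robot, y to its left, z up, the work surface at z = 0. Lengths are in m, angles in rad, forces in N, time in s.
With the tool pointing down it reaches from about 0.35 to 0.775 m from the base axis. Payload 7.3 kg.
Tool frame: the origin (TCP) lies on the centre line of the jaws, within the pads' length; the fingertips stand 17 mm ahead of it and the grasp point (between the pads) lies 2 mm behind it (robot.tip_extent is the distance from the TCP to the fingertips, in m); z points along the fingers, y is the line along which they close (so a half turn about z gives the same grasp; the last joint's range is limited). The gripper opens to 92 mm and grips with 3 to 60 N. Pads are 19 mm wide; open, the fingers measure 130 mm over their backs; the gripper's body (75 mm by 190 mm) begins 47 mm behind the grasp point.
Start: joints at [-1.419, 0.342, 1.524, -0, 1.275, -0.146], TCP at [0.154, -0.502, 0.244] pointing down, gripper open.
Joint ranges: [-2.53, 2.53], [-0.77, 2.02], [0.04, 2.7], [-1, 4.14], [0.28, 2.66], [-3.11, 3.11]. Speed limits (rad/s): [2.57, 2.57, 3.14, 3.14, 3.14, 3.14].

## Interface

Orientations are given as [roll, pitch, yaw] about the fixed x, y, z axes, in that order (R = Rz(yaw) Ry(pitch) Rx(roll)).
In Python, from cell import robot gives the robot as it stands.
- The arm moves only by the tool step_arm, never from a script. Its argument "motion" is a list of rows, each a list of 2 entries, a list of its own where there are three numbers: the shift along the tool's x, y, z in units of 60 mm (1.0 is 60 mm), then the turn about the tool's z in rad. In form: [[[x, y, z], spin], ...]. A call has 1 to 10 rows; each row is the pose to reach, as a shift and turn from the pose commanded when the call began, along the tool's axes at that moment; what a row does not reach only later rows make up. A row lasts 1/8 s, in which the tool goes at most 62.5 mm and 10.7 degrees, less where a joint would pass 70% of its speed; a pose out of reach is approached as far as the arm can. A call with a gripper value outside its range is refused whole. "hand" is the closure in counts, from 0 (fully open) to 255 (shut), set as the call begins (left out, the last holds). The fingers move at their own pace and stop on an object; "squeeze" is the grip in N (left out, the last holds). Time passes only in rows, so rows that repeat a pose let the fingers close. It gives the time, the measured TCP pose, the force, the opening and the grip force at its end, in the units of the state.
- robot.observe(): the state, without advancing time (a new reading comes with each control period).
- robot.read_camera(name): name is "side" or "top"; returns a dict with "pixels" (480x640x3 uint8, red, green, blue), "intrinsics" (3x3 intrinsics, pixels), "k1" (the pictures are not rectified: a ray, as slopes to the right and down, at radius r is drawn at 1 + k1 r^2 times it, then the intrinsics apply), "xyz" and "rotation" of the camera in the world. Camera axes: x right, y up, looking along -z (the intrinsics and any distortion apply to the point x, -y, -z); pixel columns grow to the right and rows downward; lengths in m; the calibration is good to about 2 mm. A picture is of the moment at which its call begins. There is no depth.
- robot.hand_in(): hands the job in; it is judged then, once.
The state is a dict: "time": time; "qpos": joint angles; "qvel": joint speeds; "joint_efforts": joint torques, N m; "tool_pos": TCP position; "tool_rot": TCP orientation; "contact_force": force on the tool from outside, world axes, zero at the start; "torque": the same for the moment, N m; "opening": finger opening in m; "grip_force": force on a finger pad.
Only numpy, scipy, OpenCV 4.12 (cv2) and the standard library are available. Lean on these libraries where they do the work, as an engineer would, in place of code of your own. Each camera call takes 0.05 s, during which the arm holds its last target. There are 200 camera calls.

## Task

Hang the blue bin of roof shingles by its rear lip on the rail of the bin rack, sliding the red and yellow bins along the rail to make room; set its lip gently on the rail, let its heavy front sink until the back of the bin leans on the lower bar, and only then let go, slowly, so that it neither drops nor swings. Leave all three bins hanging still and square in one closed row against the black end stop at the left end of the rail (left as the robot sees it), with the blue bin at the right-hand end of the row. Keep the bins upright so that nothing spills, and do not disturb the other things on the bench.

Things in the scene. Friction and masses are not known exactly. Their poses are not given: they have to be found in the camera images.
- rack: Fixed grey bench-top bin rack, front towards the robot, yaw varies. Origin on the bench under the middle of the rail's front face; x away from the robot, y left along the rail, z up. Rail between two 20 mm square posts at y +-195 mm, 206 high, x -7 to +13. Nothing above the posts. Feet 30 wide, 10 high, x -100 to +90 mm, under the posts.
- rail (a point): Middle of the rail's top front edge, 200 mm above the bench. The rail is an upright aluminium strip 4 mm thick (from here 4 mm to rack +x), 30 mm high, 370 mm long along rack y, smooth.
- rest_bar (a point): Front of the round rest bar (12 mm thick, along rack y, 146 mm above the bench, 3 mm in front of the rail's front face), on which the backs of hung bins lean.
- end_stop (a point): Middle of the inner (right) face of the black end stop plate at the left (+y) end of the rail: rack y +172, x -62 to 0, z 142 to 202 mm. A closed row of three 60 mm bins has its bin centres at rack y +142, +82 and +22 mm.
- shingle_bin: Blue open plastic bin packed with wooden shingles (fixed, front-heavy), 0.17 to 0.34 kg, on the bench at first. 100 deep (x) x 60 wide (y) x 70 mm high, origin at centre of underside; low scoop front (36 high) at -x, back wall at x +50. Side walls full height from x -20 to +50, sloping to 38 at the front: grip from above across the 60 mm width, 46 mm up. Lip at the back.
- lip (a point): On the blue bin's 50 mm wide rear lip: underside of its 3 mm top strip, 67 mm up, mid-slot, 6 mm behind the back wall. The turned-down edge has its inner face 12 mm behind the wall and ends 49 mm up, last 8 mm flared outwards: a 12 mm slot for the 4 mm rail. Hung, bin origin is at about rack x -52, z 128 mm, tipped front-down about 0.09 rad, lip edge on the rail's back, wall on the rest bar; let go level, it swings down to this.
- red_bin: Red bin of brass screws (fixed in it), about 0.2 kg, same shape and frame as the blue bin, hanging on the rail; left or right of the yellow bin. Slides along the rail when pushed on its side near the rail with about 2 N.
- yellow_bin: Yellow bin of pebbles (fixed in it), about 0.2 kg, same shape and frame as the blue bin, hanging on the rail; slides like the red one.
- glue: White glue bottle, 58 mm diameter, 155 high, origin at the centre of its foot; stands on the bench to the left or right, opposite the blue bin. Leave alone.
- tin: Open steel tin, 68 mm diameter, 45 high, near the middle in front of the rack; origin at the centre of its foot. Leave alone.
- drill: Red and black cordless drill standing on its battery, 200 mm high, about 180 long, at the right; origin under the battery. Leave alone.
- screwdriver: Screwdriver lying in front of the rack, 200 mm long, pointing away from the robot. Leave alone.
- root: Upright dark root, 230 mm high, 110 mm wide, behind left; origin at the centre of its foot. Leave alone.
There are look-alikes about, which are no part of the job. Of the things shaped like the shingle_bin, the blue one is meant.

How it is judged:
By the outcome, as a careful person would: the job done as asked, in the order asked, and still so for the second after the job is handed in, with the robot touching nothing.
It also fails if it takes over 70 s, if anything falls off the work surface, if the arm or the gripper's body presses on something with over 40 N, if the wrist force passes 120 N, or if a joint passes its speed limit or range.

## Working session

There is one attempt and no reset: what is moved stays moved. The work goes in short steps, Python scripts to look and compute and a tool call to move; the robot and the scene stay as the last step left them, time stands still between calls to the robot, and variables do not carry over. Pictures are saved under pics/ and viewed, at most 10 in all, crops included, and the job is handed in when it is done.

Besides the shell and the picture viewer there is one more tool, called after "Emit:" as name([rows], argument=value, ...), one row to a line, values as JSON. step_arm: Moves the arm, as the interface text tells. Its arguments: {"type":"object","properties":{"motion":{"type":"array"},"hand":{"type":"number"},"squeeze":{"type":"number"}},"required":["motion"]}

```bash
mkdir -p pics
cat > h.py <<'E'
import numpy as np, cv2
from cell import robot
def cam(n, save=None):
    c=robot.read_camera(n)
    if save: cv2.imwrite(save, c["pixels"][:,:,::-1])
    return c
def ray(c,u,v):
    K=np.array(c["intrinsics"]); p=np.array([(u-K[0,2])/K[0,0],(v-K[1,2])/K[1,1]])
    q=p.copy()
    for _ in range(20): q=p/(1+c["k1"]*(q@q))
    d=np.array(c["rotation"])@np.array([q[0],-q[1],-1.]); return np.array(c["xyz"]),d
def onz(c,u,v,z):
    o,d=ray(c,u,v); return o+d*(z-o[2])/d[2]
def proj(c,P):
    K=np.array(c["intrinsics"]); x=np.array(c["rotation"]).T@(np.array(P)-np.array(c["xyz"]))
    q=np.array([x[0],-x[1]])/-x[2]; q=q*(1+c["k1"]*(q@q)); return K[:2,:2]@q+K[:2,2]
def tri(c1,p1,c2,p2):
    o1,d1=ray(c1,*p1);o2,d2=ray(c2,*p2)
    A=np.stack([d1,-d2],1); t=np.linalg.lstsq(A,o2-o1,rcond=None)[0]
    a=o1+t[0]*d1;b=o2+t[1]*d2; return (a+b)/2,np.linalg.norm(a-b)
E
python3 - <<'E'
from h import *
for n in("top","side"):
    c=cam(n,f"pics/{n}0.png"); print(n,np.round(c["xyz"],3),np.round(c["rotation"],3).tolist(),c["intrinsics"],c["k1"])
print(robot.observe())
E
```

```text
top [ 0.37  -0.005  1.337] [0.075, -0.008, -1.6] [[481.6477083    0.         325.67462393]
 [  0.         481.6477083  239.674767  ]
 [  0.           0.           1.        ]] -0.04947850442683568
side [ 0.371 -1.27   0.991] [0.975, -0.022, -0.046] [[520.72642979   0.         322.28565185]
 [  0.         520.72642979 235.98702212]
 [  0.           0.           1.        ]] -0.1466163609208061
{'time': 0.1, 'qpos': array([-1.41901240e+00,  3.42621641e-01,  1.52495838e+00,  1.36282058e-05,
        1.27541525e+00, -1.46004875e-01]), 'qvel': array([ 0.00142783, -0.00064894, -0.00173456,  0.00046485, -0.00034583,
        0.00042889]), 'joint_efforts': array([ 2.30572623e-03, -4.32002306e+01, -2.44694424e+01,  7.19698844e-02,
        5.25782711e-02, -5.15541547e-05]), 'tool_pos': array([ 0.15400608, -0.50152539,  0.24311788]), 'tool_rot': array([-3.14020686e+00, -2.16955671e-04,  2.97784679e-01]), 'contact_force': array([0.45531775, 0.71629695, 0.25241502]), 'torque': array([-0.0223575 , -0.02468839, -0.01202962]), 'grip_force': 0.0, 'opening': 0.09152128589746845}
```

View pics/top0.png

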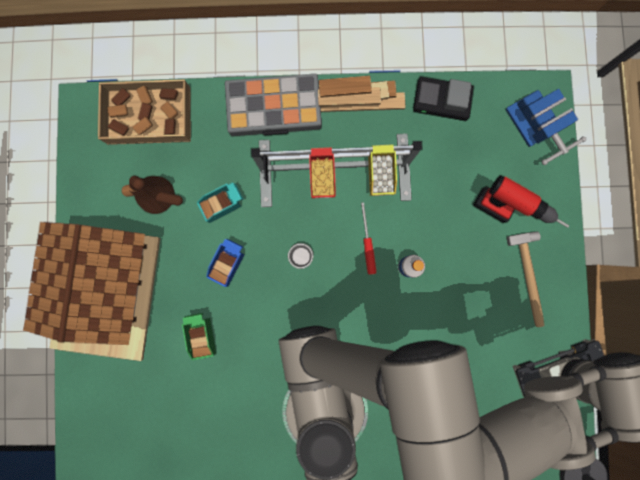

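View pics/side0.png

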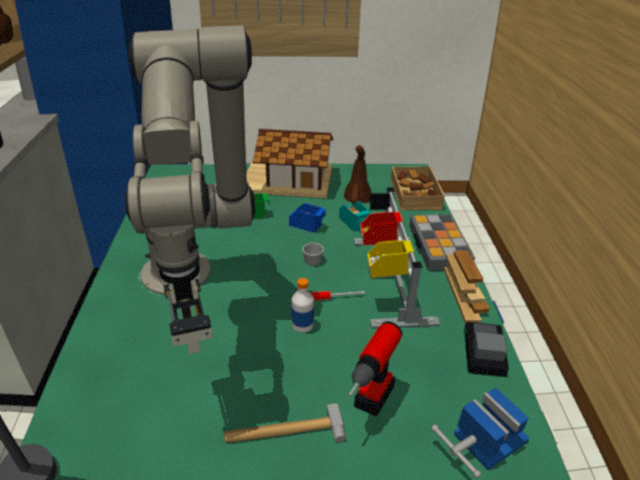

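The top view shows the rack with its rail from about (265,152) to (412,150). The end stop is at the left end, the red bin at (322,173) and the yellow bin at (383,172). The shingle-filled bins are teal (219,202), blue (226,262) and green (198,337). The one at (226,262) is pure blue and fits the description. I'll confirm it with a crop.

```bash
python3 - <<'E'
s=open('h.py').read()
s=s.replace("    if save:","    c['rotation']=Rotation.from_euler('xyz',c['rotation']).as_matrix() if np.size(c['rotation'])==3 else np.array(c['rotation'])\n    if save:").replace("import numpy as np, cv2","import numpy as np, cv2\nfrom scipy.spatial.transform import Rotation")
open('h.py','w').write(s)
E
python3 - <<'E'
from h import *
c=cam("top"); im=c["pixels"][:,:,::-1].copy()
a=cv2.resize(im[125:215,245:425],None,fx=4,fy=4,interpolation=cv2.INTER_CUBIC)
b=cv2.resize(im[180:300,185:265],None,fx=3,fy=3,interpolation=cv2.INTER_CUBIC)
o=np.zeros((a.shape[0]+0,720,3),np.uint8); o[:a.shape[0],:a.shape[1]]=a
o2=np.zeros((600,720,3),np.uint8); o2[:360]=o[:360]; bb=cv2.resize(im[180:300,185:345],(320,240),interpolation=cv2.INTER_CUBIC); o2[360:600,:320]=bb
b3=cv2.resize(im[235:290,200:252],(227,240),interpolation=cv2.INTER_CUBIC); o2[360:600,330:557]=b3
cv2.imwrite("pics/crop1.png",o2)
hsv=cv2.cvtColor(im,cv2.COLOR_BGR2HSV)
def blobs(lo,hi,box):
    x0,y0,x1,y1=box; m=cv2.inRange(hsv,lo,hi); k=np.zeros_like(m);k[y0:y1,x0:x1]=m[y0:y1,x0:x1]
    cs,_=cv2.findContours(k,cv2.RETR_EXTERNAL,cv2.CHAIN_APPROX_NONE); cs=max(cs,key=cv2.contourArea); return cs
for n,lo,hi,box,z in(("blue",(108,120,40),(125,255,255),(195,225,260,300),.068),("red",(0,150,80),(8,255,255),(295,140,345,205),.195),("yel",(25,150,80),(34,255,255),(360,140,405,205),.195)):
    q=blobs(lo,hi,box); r=cv2.minAreaRect(q); print(n,cv2.contourArea(q),r)
    for p in cv2.boxPoints(r): print(np.round(p,1),np.round(onz(c,*p,z),4))
c2=cam("side"); print("origin proj",proj(c,[0.4,0,0]),proj(c2,[.4,0,0]))
E
```

```text
blue 363.5 ((225.2000274658203, 262.10003662109375), (24.59674644470215, 42.93250274658203), 26.56505012512207)
[204.6 275.8] [0.3791 0.3039 0.068 ]
[223.8 237.4] [0.4791 0.2518 0.068 ]
[245.8 248.4] [0.4482 0.194  0.068 ]
[226.6 286.8] [0.3487 0.2463 0.068 ]
red 195.5 ((321.5, 158.0), (20.0, 23.0), 90.0)
[310. 148.] [0.6789 0.0152 0.195 ]
[333. 148.] [ 0.6774 -0.0404  0.195 ]
[333. 168.] [ 0.6282 -0.0389  0.195 ]
[310. 168.] [0.6298 0.0165 0.195 ]
yel 127.0 ((382.1490478515625, 163.42828369140625), (34.22853088378906, 25.10671615600586), 87.51044464111328)
[368.9 146.9] [ 0.6779 -0.1273  0.195 ]
[393.9 145.8] [ 0.679  -0.1882  0.195 ]
[395.4 180. ] [ 0.595  -0.1883  0.195 ]
[370.4 181.1] [ 0.5939 -0.1277  0.195 ]
origin proj [319.91804416 265.14965321] [305.46174695 270.6727102 ]
```

View pics/crop1.png

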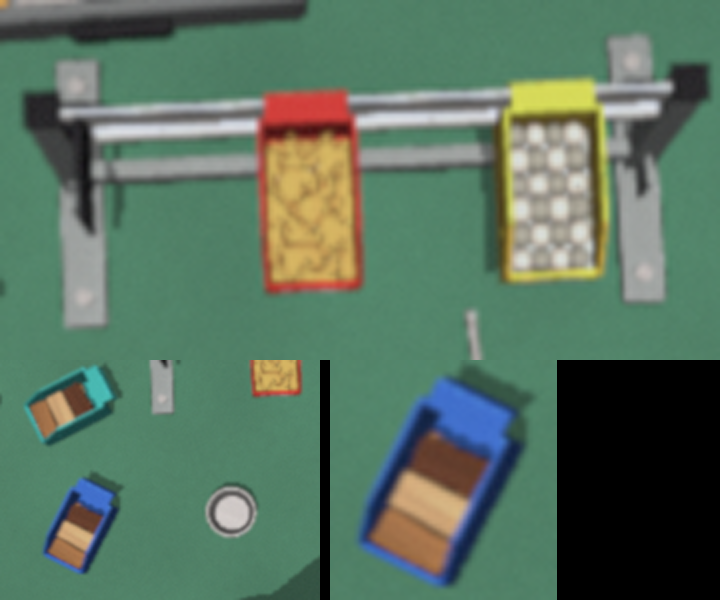

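The blue bin at (226,262) is confirmed: pure blue with shingles, lip at upper right. In the crop, the post tops sit near image pixels (255.5,152.5) and (417.5,145.5), and the rail runs between them. Next I'll measure the rail line and the bin's lip.

Run:
```python
from h import *
c=cam("top"); im=c["pixels"]; g=cv2.cvtColor(im,cv2.COLOR_RGB2GRAY)
for u in(275,285,295,345,355,365): print(u,g[140:168,u].tolist())
L=onz(c,255.5,152.5,.206);R=onz(c,417.5,145.5,.206)
print("posts",L,R,np.linalg.norm(L-R),np.arctan2(-(L-R)[0],(L-R)[1]))
# row profile across posts
print(g[150:156,248:270].tolist()); print(g[143:149,408:425].tolist())
s=cam("side"); 
crop=s["pixels"][180:340,330:450,::-1]; cv2.imwrite("pics/crop2.png",cv2.resize(crop,None,fx=3.7,fy=3.7,interpolation=cv2.INTER_CUBIC))
```

```text
275 [111, 112, 111, 114, 111, 113, 113, 114, 116, 114, 118, 148, 183, 157, 107, 120, 185, 216, 210, 165, 111, 96, 99, 103, 116, 143, 156, 158]
285 [112, 112, 112, 111, 112, 111, 112, 113, 111, 112, 134, 178, 173, 126, 98, 132, 187, 206, 189, 140, 107, 110, 111, 113, 126, 148, 158, 157]
295 [109, 108, 109, 107, 109, 110, 110, 109, 108, 110, 137, 177, 151, 103, 101, 148, 199, 208, 172, 117, 101, 106, 107, 118, 147, 160, 165, 156]
345 [111, 110, 109, 110, 109, 110, 108, 124, 167, 195, 161, 109, 126, 188, 216, 205, 155, 115, 111, 113, 115, 128, 150, 160, 161, 153, 112, 84]
355 [110, 111, 111, 110, 112, 110, 108, 127, 173, 161, 114, 97, 133, 192, 213, 189, 134, 107, 108, 112, 118, 135, 152, 162, 158, 130, 91, 78]
365 [109, 111, 110, 112, 111, 111, 116, 150, 185, 160, 109, 102, 150, 197, 205, 162, 105, 75, 73, 75, 88, 111, 122, 128, 136, 108, 74, 78]
posts [0.66873464 0.14559176 0.206     ] [ 0.67539919 -0.24327952  0.206     ] 0.38892838297559135 0.017136526060324637
[[112, 109, 86, 54, 40, 39, 38, 38, 36, 40, 37, 55, 95, 114, 116, 115, 111, 110, 113, 120, 120, 101], [112, 110, 87, 56, 38
[... 234 characters left out ...]
52, 179, 178, 166, 157, 157, 158, 156, 155, 154], [113, 110, 89, 59, 41, 39, 40, 39, 41, 38, 43, 68, 116, 137, 132, 113, 97, 98, 103, 107, 107, 106], [114, 109, 91, 62, 44, 39, 41, 42, 39, 38, 39, 47, 67, 79, 79, 64, 49, 48, 60, 81, 96, 105]]
[[113, 109, 110, 96, 67, 43, 38, 39, 38, 39, 38, 39, 42, 57, 87, 110, 113], [103, 112, 114, 96, 71, 47, 39, 39, 40, 39, 39, 39, 41, 57, 86, 111, 114], [130, 143, 151, 143, 121, 70, 38, 42, 40, 40, 41, 42, 42, 56, 85, 110, 115], [175, 181, 187, 182, 163, 92, 39, 39, 39, 40, 40, 43, 40, 53, 81, 108, 114], [166, 167, 169, 168, 146, 82, 38, 40, 43, 41, 39, 40, 42, 51, 81, 108, 113], [113, 114, 115, 111, 92, 51, 36, 39, 40, 39, 41, 39, 42, 53, 80, 109, 114]]
```

View pics/crop2.png

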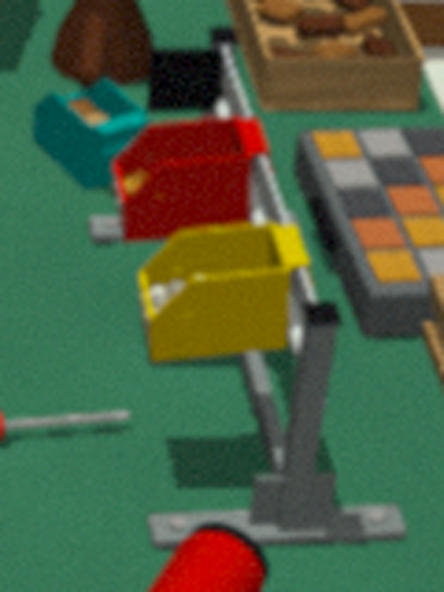

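The side crop shows both hung bins leaning on the rest bar, red farther left and yellow nearer the right post. The black end stop is at the far end, crop (185,80).

```bash
cat >> h.py <<'E'
def rel(p,yaw):
    "world target TCP & yaw -> shift in tool axes (units 60mm) and spin, from measured pose"
    s=robot.observe(); y0=s["tool_rot"][2]; d=np.array(p)-s["tool_pos"]
    x=np.array([np.cos(y0),np.sin(y0)]); y=np.array([np.sin(y0),-np.cos(y0)])
    sp=-(yaw-y0); sp=(sp+np.pi)%(2*np.pi)-np.pi
    return np.round([d[:2]@x/.06,d[:2]@y/.06,-d[2]/.06],3),round(sp,3)
E
python3 - <<'E'
from h import *
c=cam("top")
us=[275,285,295,345,355,365]; vs=[152.15,151.6,151.2,149.0,148.5,148.1]
P=np.array([onz(c,u,v,.2) for u,v in zip(us,vs)]); k,b=np.polyfit(P[:,1],P[:,0],1)
yaw=-np.arctan(k); print("rail x=",k,b,"resid",P[:,0]-k*P[:,1]-b,"yaw",yaw)
# post spans z=.206
L=onz(c,255,152.5,.206);R=onz(c,417.2,145.5,.206);print(L,R)
ym=(L[1]+R[1])/2; o=np.array([k*ym+b,ym]); ex=np.array([np.cos(yaw),np.sin(yaw)]);ey=np.array([-ex[1],ex[0]]); o-=.002*ex
print("rack origin",o)
for n,u,v in(("red",321.5,150),("yel",383.1,147.2)):
    p=onz(c,u,v,.203)[:2]-o; print(n,"rack",p@ex,p@ey)
# blue: lip corners in crop -> top rim corners
for n,(u,v) in dict(liprear=( (449+515)/2,(380+410)/2)).items(): pass
f=lambda X,Y:(200+(X-330)*52/227,235+(Y-360)*55/240)
pts=dict(lipL=(447,380),lipR=(516,413),backR=(512,452),backL=(426,405))
for n,q in pts.items(): print(n,f(*q),onz(c,*f(*q),.07))
for n,q in dict(frontL=(363,543),frontR=(443,583)).items(): print(n,f(*q),onz(c,*f(*q),.036))
E
```

```text
rail x= -0.017900465903350732 0.6716530453104352 resid [-8.96480856e-05  1.27053581e-04 -1.44483539e-05 -8.96858603e-05
  7.10178358e-05 -4.28911682e-06] yaw 0.017898554341895804
[0.66877068 0.14678836 0.206     ] [ 0.67541622 -0.24255505  0.206     ]
rack origin [ 0.6705105  -0.04791914]
red rack 0.001203833155263312 0.035510913109231504
yel rack 0.0015195630064766645 -0.11277247271573532
lipL (226.80176211453744, 239.58333333333334) [0.4728689 0.2435529 0.07     ]
lipR (242.6079295154185, 247.14583333333334) [0.45167514 0.20209105 0.07      ]
backR (241.69162995594712, 256.0833333333333) [0.42817908 0.20490335 0.07      ]
backL (221.99118942731278, 245.3125) [0.45807898 0.25648656 0.07      ]
frontL (207.55947136563876, 276.9375) [0.37608066 0.30375869 0.036     ]
frontR (225.88546255506608, 286.1041666666667) [0.35008645 0.25457286 0.036     ]
```

```bash
cat >> h.py <<'E'
O=np.array([.6705,-.0479]); RY=.018; ex=np.array([np.cos(RY),np.sin(RY)]); ey=np.array([-ex[1],ex[0]])
def rk(x,y,z): return np.r_[O+x*ex+y*ey,z]
def inrk(p): d=np.array(p)[:2]-O; return np.round([d@ex,d@ey,p[2]],4)
E
python3 - <<'E'
from h import *
print(rk(-.027,-.164,.25),rel(rk(-.027,-.164,.25),np.pi/2+RY))
E
```

```text
[ 0.64645621 -0.21235941  0.25      ] (array([ 9.261, -2.204, -0.107]), np.float64(-1.291))
```

Emit:
step_arm([
  [[0.5,-0.1,-0.15],-0.1],
  [[1.4,-0.3,-0.2],-0.22],
  [[2.3,-0.55,-0.2],-0.36],
  [[3.2,-0.75,-0.2],-0.5],
  [[4.1,-1.0,-0.2],-0.64],
  [[5.0,-1.2,-0.2],-0.78],
  [[5.9,-1.4,-0.2],-0.92],
  [[6.8,-1.6,-0.2],-1.06],
  [[7.7,-1.83,-0.15],-1.2],
  [[8.5,-2.0,-0.1],-1.29],
], hand=255)

```text
time: 1.6
tool_pos: [0.608, -0.2361, 0.2495]
tool_rot: [3.142, 0.0, 1.592]
contact_force: [0.0, -1.0, -0.3]
opening: 0.0008
grip_force: 0.0
```

Run:
```python
from h import *
print(rel(rk(-.027,-.164,.25),np.pi/2+RY),robot.observe()["tool_rot"])
```

```text
(array([ 0.383,  0.65 , -0.008]), np.float64(0.003)) [3.14154666e+00 1.03984786e-04 1.59193379e+00]
```

Emit:
step_arm([
  [[0.2,0.35,0],0],
  [[0.38,0.65,0],0],
  [[0.38,0.65,0],0],
  [[0.38,0.65,0.3],0],
  [[0.38,0.65,0.5],0],
  [[0.38,0.65,0.7],0],
  [[0.38,0.65,0.9],0],
  [[0.38,0.65,1.15],0],
  [[0.38,0.65,1.15],0],
])

```text
time: 2.72
tool_pos: [0.6443, -0.2138, 0.1789]
tool_rot: [-3.139, -0.001, 1.588]
contact_force: [-0.7, 0.5, 0.2]
opening: 0.0005
grip_force: 0.0
```

Run:
```python
from h import *
print(inrk(robot.observe()["tool_pos"]))
t=cam("top")["pixels"][120:220,245:425,::-1]; s=cam("side")["pixels"][180:330,330:450,::-1]
o=np.zeros((600,800,3),np.uint8); o[:260,:468]=cv2.resize(t,(468,260),interpolation=3); o[:600,470:800]=cv2.resize(s[:,15:98],(330,600),interpolation=3)
cv2.imwrite("pics/push0.png",o)
```

```text
[-0.0292 -0.1654  0.1789]
```

View pics/push0.png

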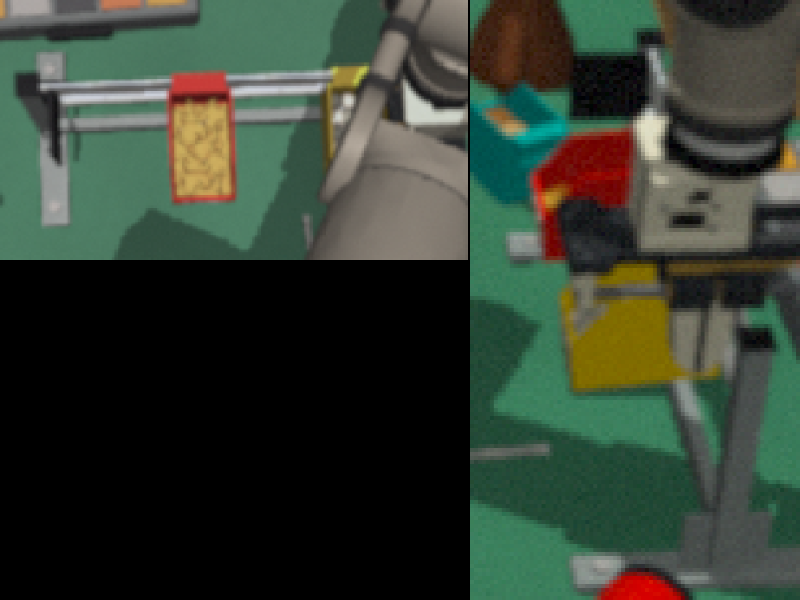

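The fingers are in the gap right of the yellow bin, at the rail. Now I'll push left.

Emit:
step_arm([
  [[0.08,0.07,0],0],
  [[0.15,0.07,0],0],
  [[0.2,0.07,0],0],
  [[0.25,0.07,0],0],
  [[0.35,0.07,0],0],
  [[0.45,0.07,0],0],
  [[0.57,0.07,0],0],
  [[0.7,0.07,0],0],
  [[0.84,0.07,0],0],
  [[1.0,0.07,0],0],
])

```text
time: 4.08
tool_pos: [0.6482, -0.1535, 0.1808]
tool_rot: [3.142, 0.0, 1.588]
contact_force: [0.0, -3.8, 1.4]
opening: 0.0006
grip_force: 1.9
```

Emit:
step_arm([
  [[0.15,0,0],0],
  [[0.3,0,0],0],
  [[0.45,0,0],0],
  [[0.6,0,0],0],
  [[0.75,0,0],0],
  [[0.9,0,0],0],
  [[1.05,0,0],0],
  [[1.2,0,0],0],
  [[1.3,0,0],0],
  [[1.4,0,0],0],
])

```text
time: 5.32
tool_pos: [0.6467, -0.0704, 0.1808]
tool_rot: [-3.142, 0.001, 1.588]
contact_force: [-0.8, -6.9, 2.9]
opening: 0.0001
grip_force: 3.6
```

Emit:
step_arm([
  [[0.1,0,0],0],
  [[0.22,0,0],0],
  [[0.34,0,0],0],
  [[0.46,0,0],0],
  [[0.58,0,0],0],
  [[0.68,0,0],0],
  [[0.76,0,0],0],
  [[0.82,0,0],0],
  [[0.86,0,0],0],
  [[0.9,0,0],0],
])

```text
time: 6.58
tool_pos: [0.6457, -0.0165, 0.1808]
tool_rot: [-3.141, 0.001, 1.588]
contact_force: [-0.3, -7.0, 2.5]
opening: 0.0004
grip_force: 3.7
```

Run:
```python
from h import *
o=robot.observe();print(inrk(o["tool_pos"]),o["contact_force"])
```

```text
[-0.0242  0.0318  0.1808] [-0.314764   -6.96103133  2.53440631]
```

Emit:
step_arm([
  [[0.03,0,0],0],
  [[0.06,0,0],0],
  [[0.09,0,0],0],
  [[0.12,0,0],0],
  [[0.14,0,0],0],
])

```text
time: 7.2
tool_pos: [0.6455, -0.0082, 0.1808]
tool_rot: [-3.141, 0.001, 1.588]
contact_force: [-1.8, -7.7, 3.0]
opening: 0.0003
grip_force: 3.7
```

Emit:
step_arm([
  [[0.02,0,0],0],
  [[0.03,0,0],0],
])

```text
time: 7.45
tool_pos: [0.6455, -0.0064, 0.1808]
tool_rot: [-3.141, 0.001, 1.588]
contact_force: [-0.9, -7.5, 3.4]
opening: 0.0005
grip_force: 3.7
```

Run:
```python
from h import *
o=robot.observe();print(inrk(o["tool_pos"]),o["contact_force"])
t=cam("top")["pixels"][120:220,245:425,::-1]; s=cam("side")["pixels"][180:330,330:450,::-1]
o=np.zeros((600,800,3),np.uint8); o[:260,:468]=cv2.resize(t,(468,260),interpolation=3); o[:600,470:800]=cv2.resize(s[:,15:98],(330,600),interpolation=3)
cv2.imwrite("pics/push1.png",o)
```

```text
[-0.0242  0.042   0.1808] [-0.93902856 -7.45590566  3.43140921]
```

Emit:
step_arm([
  [[0.02,0,0],0],
  [[0.03,0,0],0],
])

```text
time: 7.8
tool_pos: [0.6455, -0.0057, 0.1809]
tool_rot: [-3.141, 0.003, 1.587]
contact_force: [-0.8, -12.0, 2.6]
opening: 0.0005
grip_force: 6.2
```

Emit:
step_arm([
  [[0.02,0,0],0],
  [[0.03,0,0],0],
])

```text
time: 8.05
tool_pos: [0.6455, -0.0057, 0.1809]
tool_rot: [-3.141, 0.006, 1.586]
contact_force: [-0.6, -18.4, 2.5]
opening: 0.0005
grip_force: 9.1
```

Run:
```python
from h import *
o=robot.observe();print(inrk(o["tool_pos"]),o["contact_force"])
t=cam("top")["pixels"][120:220,245:425,::-1]; s=cam("side")["pixels"][180:330,330:450,::-1]
o=np.zeros((600,800,3),np.uint8); o[:260,:468]=cv2.resize(t,(468,260),interpolation=3); o[:600,470:800]=cv2.resize(s[:,15:98],(330,600),interpolation=3)
cv2.imwrite("pics/push1.png",o)
```

```text
[-0.0242  0.0427  0.1809] [ -0.62595966 -18.35197203   2.4557363 ]
```

Force rose to 18 N at rack y 42.7 mm, as predicted (42.5), so the row is closed against the stop. Backing off.

Emit:
step_arm([
  [[-0.1,0,0],0],
  [[-0.25,0,0],0],
  [[-0.35,0,0],0],
  [[-0.35,0,-0.5],0],
  [[-0.35,0,-1.1],0],
  [[-0.35,0,-1.6],0],
  [[-0.35,0,-1.7],0],
], hand=0)

```text
time: 9.02
tool_pos: [0.6466, -0.0225, 0.2846]
tool_rot: [3.138, -0.0, 1.589]
contact_force: [-0.1, -0.8, -0.4]
opening: 0.066
grip_force: 0.0
```

Run:
```python
from h import *
print(rel([.409,.253,.15],2.64))
```

```text
(array([ 4.662, -3.878,  2.243]), np.float64(-1.051))
```

Emit:
step_arm([
  [[0.4,-0.3,0],-0.1],
  [[1.1,-0.9,0],-0.25],
  [[1.8,-1.5,0],-0.4],
  [[2.5,-2.05,0],-0.55],
  [[3.2,-2.65,0],-0.7],
  [[3.9,-3.2,0.4],-0.85],
  [[4.4,-3.65,0.9],-1.0],
  [[4.65,-3.88,1.4],-1.05],
  [[4.66,-3.88,1.7],-1.05],
  [[4.66,-3.88,1.7],-1.05],
])

```text
time: 10.28
tool_pos: [0.4067, 0.2523, 0.1785]
tool_rot: [-3.138, -0.003, 2.639]
contact_force: [-0.5, 0.8, 0.5]
opening: 0.0918
grip_force: 0.0
```

Run:
```python
from h import *
o=robot.observe();print(o["tool_pos"],o["tool_rot"])
ct=cam("top");cs=cam("side")
t=ct["pixels"][125:295,190:370,::-1]; s=cs["pixels"][170:290,280:430,::-1]
o=np.zeros((600,800,3),np.uint8); o[:378,:400]=cv2.resize(t,(400,378),interpolation=3); o[:320,400:800]=cv2.resize(s,(400,320),interpolation=3)
cv2.imwrite("pics/grasp0.png",o)
```

```text
[0.40669091 0.25226399 0.17854293] [-3.13782407 -0.00343679  2.63859663]
```

View pics/grasp0.png

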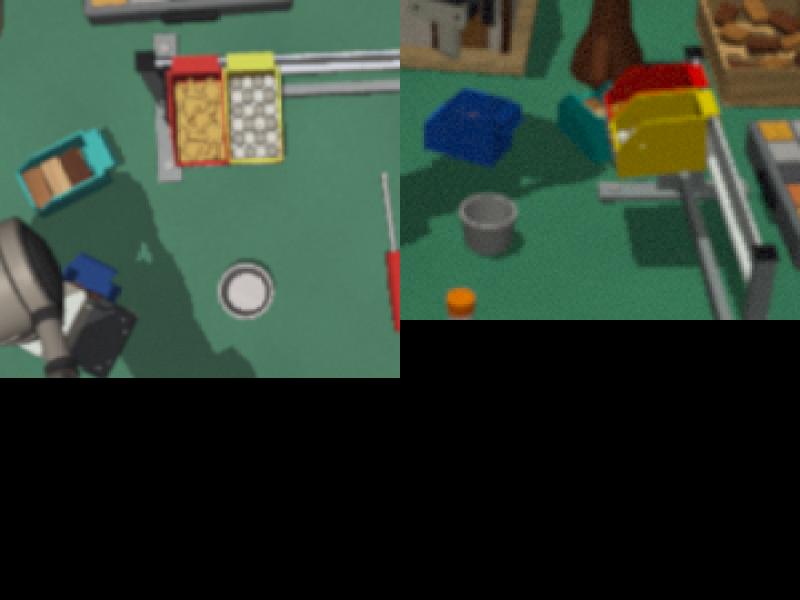

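Red and yellow hang closed and square against the stop, with the gripper above the blue bin. Descending to grasp.

Emit:
step_arm([
  [[-0.02,0,0.4],0],
  [[-0.02,0,0.9],0],
  [[-0.02,0,1.4],0],
  [[-0.02,0,1.8],0],
  [[-0.02,0,2.1],0],
  [[-0.02,0,2.24],0],
  [[-0.02,0,2.24],0],
])

```text
time: 11.25
tool_pos: [0.4098, 0.2517, 0.0464]
tool_rot: [3.142, 0.0, 2.637]
contact_force: [0.3, -0.1, 0.8]
opening: 0.0921
grip_force: 0.0
```

Emit:
step_arm([
  [[0,0,0],0],
  [[0,0,0],0],
  [[0,0,0],0],
  [[0,0,0],0],
  [[0,0,0],0],
  [[0,0,0],0],
], hand=255, squeeze=30)

```text
time: 12.0
tool_pos: [0.4103, 0.2522, 0.0468]
tool_rot: [3.14, 0.001, 2.638]
contact_force: [1.1, 3.1, 5.4]
opening: 0.0601
grip_force: 30.0
```

Run:
```python
from h import *
o=robot.observe();print(o["tool_pos"],o["tool_rot"],o["opening"],o["grip_force"])
```

```text
[0.41033337 0.252246   0.04684393] [3.13974989e+00 1.33876784e-03 2.63773313e+00] 0.06006809514278833 29.992245733737946
```

Emit:
step_arm([
  [[0,0,0],0],
  [[0,0,0],0],
  [[0,0,-0.05],0],
  [[0,0,-0.15],0],
  [[0,0,-0.35],0],
  [[0,0,-0.6],0],
  [[0,0,-0.85],0],
  [[0,0,-1.0],0],
], squeeze=45)

```text
time: 13.0
tool_pos: [0.4097, 0.2518, 0.1074]
tool_rot: [3.141, 0.001, 2.638]
contact_force: [-0.2, -0.1, -2.9]
opening: 0.0597
grip_force: 45.0
```

Run:
```python
from h import *
o=robot.observe();print(o["contact_force"],o["torque"],o["opening"]); print(rel(rk(-.085,-.045,.27),np.pi+RY))
```

```text
[-0.17269855 -0.13500664 -2.85371892] [ 0.03656016 -0.16310964  0.0041329 ] 0.0596738290866667
(array([-5.364, -3.632, -2.709]), np.float64(-0.522))
```

Emit:
step_arm([
  [[0,0,-0.3],0],
  [[0,0,-0.8],0],
  [[-0.1,-0.1,-1.4],0],
  [[-0.3,-0.2,-2.0],-0.03],
  [[-0.7,-0.5,-2.5],-0.08],
  [[-1.2,-0.8,-2.7],-0.13],
  [[-1.7,-1.15,-2.7],-0.19],
  [[-2.2,-1.5,-2.7],-0.25],
  [[-2.7,-1.85,-2.7],-0.31],
  [[-3.2,-2.2,-2.7],-0.37],
])

```text
time: 14.25
tool_pos: [0.5139, 0.0424, 0.2683]
tool_rot: [-3.141, -0.001, 3.01]
contact_force: [0.2, 0.2, -2.1]
opening: 0.0602
grip_force: 45.0
```

Run:
```python
from h import *
print(rel(rk(-.085,-.045,.27),np.pi+RY))
```

```text
(array([-1.496, -2.101, -0.028]), np.float64(-0.15))
```

Emit:
step_arm([
  [[-0.35,-0.45,0],-0.05],
  [[-0.7,-0.9,0],-0.1],
  [[-1.0,-1.35,0],-0.13],
  [[-1.25,-1.75,0],-0.15],
  [[-1.42,-2.0,0.1],-0.15],
  [[-1.5,-2.1,0.3],-0.15],
  [[-1.5,-2.1,0.5],-0.15],
  [[-1.5,-2.1,0.55],-0.15],
  [[-1.5,-2.1,0.55],-0.15],
])

```text
time: 15.38
tool_pos: [0.5861, -0.0926, 0.2351]
tool_rot: [3.141, -0.001, -3.125]
contact_force: [-0.2, 0.1, -2.0]
opening: 0.06
grip_force: 45.0
```

Run:
```python
from h import *
o=robot.observe();print(inrk(o["tool_pos"]),o["tool_rot"],o["contact_force"])
ct=cam("top");cs=cam("side")
t=ct["pixels"][130:210,250:410,::-1]; s=cs["pixels"][180:300,320:440,::-1]
o=np.zeros((600,800,3),np.uint8); o[:240,:480]=cv2.resize(t,None,fx=3,fy=3,interpolation=3); o[:600,480:800]=cv2.resize(s[:,40:104],(320,600),interpolation=3)
cv2.imwrite("pics/hang0.png",o)
```

```text
[-0.0852 -0.0432  0.2351] [ 3.14137891e+00 -5.51622560e-04 -3.12456703e+00] [-0.18415566  0.08191915 -1.96593206]
```

View pics/hang0.png

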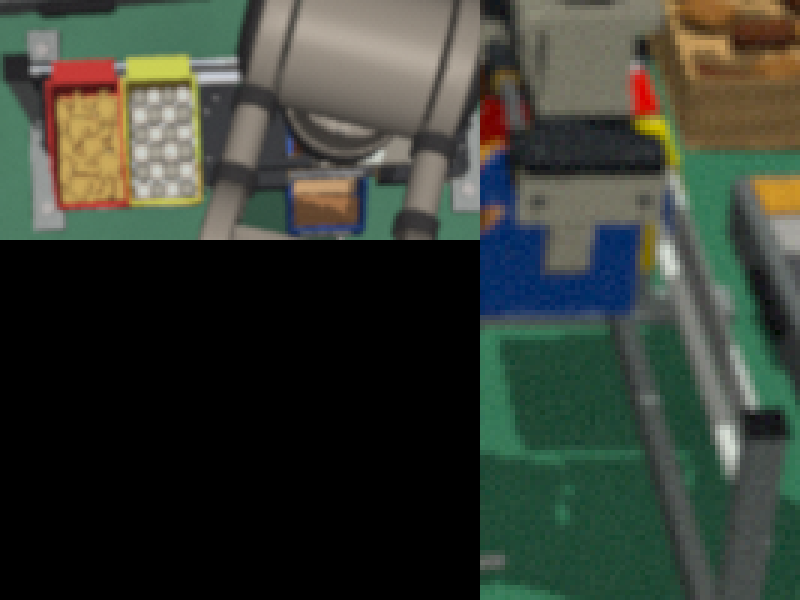

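The side view shows the pads gripping the bin's middle, with the bin about level. The back-bottom corner is at crop (637,315) and the lip edge near (670,205). I'll cast those pixels onto the bin's side plane.

Run:
```python
from h import *
o=robot.observe(); t=inrk(o["tool_pos"])
c=cam("side"); im=c["pixels"][:,:,::-1]; h=cv2.cvtColor(im,cv2.COLOR_BGR2HSV)
m=cv2.inRange(h,(108,140,40),(128,255,255)); k=np.zeros_like(m); k[185:260,330:405]=m[185:260,330:405]
def pl(u,v,y):
    p,d=ray(c,u,v); n=np.r_[ey,0]; s=(y-(p[:2]-O)@ey)/(d@n); return inrk(p+s*d)
cs,_=cv2.findContours(k,cv2.RETR_EXTERNAL,cv2.CHAIN_APPROX_NONE)
q=np.vstack([x[:,0] for x in cs if cv2.contourArea(x)>10]); P=np.array([pl(u,v,t[1]-.03) for u,v in q])
print(t,len(q),"x",P[:,0].min(),P[:,0].max(),"z",P[:,2].min(),P[:,2].max())
# bottom edge: max v per column
us=np.unique(q[:,0]); B=np.array([pl(u,q[q[:,0]==u][:,1].max()+.5,t[1]-.03) for u in us]); print(np.c_[us,q_v:=[q[q[:,0]==u][:,1].max() for u in us],B[:,[0,2]]][::3])
# right edge per row
for v in np.unique(q[:,1])[::3]:
    u=q[q[:,1]==v][:,0].max()+.5; print(v,u,pl(u,v,t[1]-.03)[[0,2]],pl(u,v,t[1]-.025)[[0,2]])
```

```text
[-0.0849 -0.0435  0.2358] 164 x -0.1506 -0.0462 z 0.1907 0.2904
[[ 3.530e+02  2.250e+02 -1.500e-01  2.460e-01]
 [ 3.560e+02  2.420e+02 -1.387e-01  1.911e-01]
 [ 3.590e+02  2.420e+02 -1.306e-01  1.909e-01]
 [ 3.620e+02  2.420e+02 -1.224e-01  1.907e-01]
 [ 3.650e+02  2.420e+02 -1.142e-01  1.905e-01]
 [ 3.680e+02  2.420e+02 -1.060e-01  1.903e-01]
 [ 3.710e+02  2.420e+02 -9.780e-02  1.901e-01]
 [ 3.740e+02  2.420e+02 -8.950e-02  1.899e-01]
 [ 3.770e+02  2.420e+02 -8.130e-02  1.898e-01]
 [ 3.800e+02  2.410e+02 -7.330e-02  1.929e-01]
 [ 3.830e+02  2.410e+02 -6.510e-02  1.927e-01]
 [ 3.860e+02  2.420e+02 -5.650e-02  1.892e-01]
 [ 3.890e+02  2.410e+02 -4.850e-02  1.923e-01]]
211 364.5 [-0.1223  0.2903] [-0.1215  0.2873]
214 365.5 [-0.1191  0.2811] [-0.1182  0.278 ]
217 366.5 [-0.1158  0.2718] [-0.1149  0.2687]
220 366.5 [-0.1152  0.2625] [-0.1143  0.2593]
223 365.5 [-0.1172  0.2532] [-0.1163  0.25  ]
226 391.5 [-0.0465  0.2424] [-0.0453  0.2392]
229 390.5 [-0.0483  0.2329] [-0.0471  0.2296]
232 390.5 [-0.0474  0.2233] [-0.0462  0.2199]
235 390.5 [-0.0465  0.2136] [-0.0453  0.2101]
238 390.5 [-0.0455  0.2038] [-0.0443  0.2003]
241 389.5 [-0.0473  0.1939] [-0.0461  0.1904]
```

Run:
```python
from h import *
c=cam("side"); ct=cam("top"); t=robot.observe()["tool_pos"]; r=inrk(t)
print("post top pred side",proj(c,rk(.003,-.195,.206)),"seen ~(417,264.4)")
print("tip pred at outer face",proj(c,rk(r[0],r[1]-.049,r[2]-.017)),"edges",proj(c,rk(r[0]-.0095,r[1]-.049,r[2]-.01)),proj(c,rk(r[0]+.0095,r[1]-.049,r[2]-.01)))
g=cv2.cvtColor(c["pixels"],cv2.COLOR_RGB2GRAY)
for v in(228,231): print(v,g[v,365:395].tolist())
print(g[258:272:2,405:430].tolist())
# top view: blue front wall & tin-free check: front edge of bin in top
h=cv2.cvtColor(ct["pixels"],cv2.COLOR_RGB2HSV); m=cv2.inRange(h,(105,110,30),(128,255,255)); ys,xs=np.nonzero(m[170:215,340:380]); print("front rows",ys.max()+170,xs.min()+340,xs.max()+340)
bz=r[2]-.0468
print(inrk(onz(ct,357,ys.max()+170.5,bz+.036)),inrk(onz(ct,357,ys.max()+170.5,bz)),"at tcp y",proj(ct,rk(-.15,-.0435,bz+.036)))
```

```text
post top pred side [417.75620935 264.13546745] seen ~(417,264.4)
tip pred at outer face [377.684768   237.66013695] edges [374.34557503 235.53371575] [381.45257914 235.4073919 ]
228 [37, 44, 43, 41, 37, 45, 38, 51, 72, 95, 108, 111, 111, 110, 108, 108, 102, 83, 53, 41, 39, 42, 44, 39, 45, 45, 54, 81, 100, 104]
231 [37, 46, 36, 39, 40, 38, 48, 54, 88, 109, 111, 112, 111, 107, 110, 107, 95, 70, 51, 36, 35, 43, 44, 35, 41, 46, 69, 94, 100, 106]
[[115, 127, 127, 106, 89, 85, 95, 128, 170, 156, 114, 96, 98, 94, 99, 100, 92, 76, 57, 48, 44, 43, 41, 51, 78], [98, 124, 132, 128, 103, 94, 90, 105, 147, 164, 141, 98, 93, 92, 94, 91, 101, 91, 74, 48, 50, 46, 46, 52, 57], [86, 107, 125, 131, 124, 99, 76, 49, 51, 66, 59, 43, 36, 34, 39, 58, 87, 99, 91, 77, 50, 45, 47, 45, 51], [70, 92, 125, 143, 143, 122, 94, 60, 27, 16, 25, 28, 22, 21, 18, 35, 62, 85, 98, 90, 66, 48, 40, 54, 51], [58, 96, 159, 205, 215, 175, 116, 70, 41, 30, 24, 25, 33, 29, 28, 27, 48, 71, 92, 96, 89, 64, 50, 53, 58], [52, 77, 133, 190, 212, 202, 150, 84, 53, 57, 62, 62, 63, 62, 67, 65, 76, 84, 94, 99, 99, 82, 60, 54, 55], [51, 62, 93, 155, 201, 209, 160, 90, 69, 75, 73, 77, 79, 72, 74, 82, 92, 94, 99, 93, 96, 95, 84, 63, 58]]
front rows 207 345 372
[-0.1448 -0.0405  0.2251] [-0.1397 -0.0434  0.1891] at tcp y [358.4027486  209.67337303]
```

Both views put the blue bin level and square, with its back wall at rack x about −45 mm. It has to move 38.5 mm forward to put the slot over the rail, then down 56 mm to lip contact.

Emit:
step_arm([
  [[-0.1,0,0],0],
  [[-0.25,0,0],0],
  [[-0.42,0,0],0],
  [[-0.56,0,0],0],
  [[-0.64,0,0],0],
  [[-0.64,0,0],0],
  [[-0.64,0,0.15],0],
  [[-0.64,0,0.3],0],
  [[-0.64,0,0.42],0],
  [[-0.64,0,0.48],0],
])

```text
time: 16.88
tool_pos: [0.6244, -0.0927, 0.2057]
tool_rot: [3.141, -0.001, -3.125]
contact_force: [0.7, 1.1, -2.1]
opening: 0.0598
grip_force: 45.0
```

Run:
```python
from h import *
o=robot.observe();print(inrk(o["tool_pos"]),o["contact_force"],o["tool_rot"])
c=cam("side"); im=c["pixels"][180:280,350:420,::-1]
cv2.imwrite("pics/hang1.png",cv2.resize(im,None,fx=6,fy=6,interpolation=3))
```

```text
[-0.0469 -0.044   0.2057] [ 0.71542784  1.0845811  -2.1404494 ] [ 3.14137305e+00 -1.02353117e-03 -3.12548076e+00]
```

View pics/hang1.png

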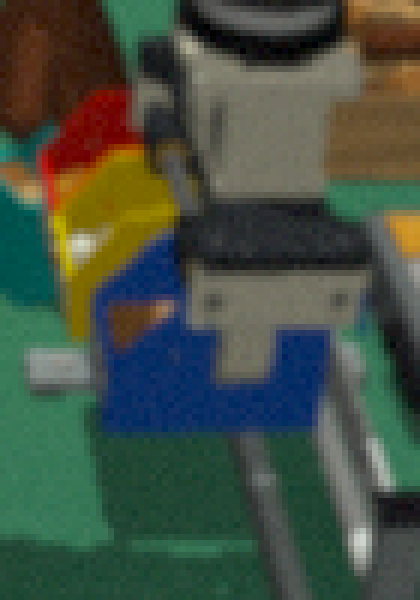

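The back wall sits just in front of the rail with the lip behind it. Lowering in stages.

Emit:
step_arm([
  [[0,0,0.05],0],
  [[0,0,0.1],0],
  [[0,0,0.15],0],
  [[0,0,0.19],0],
  [[0,0,0.22],0],
  [[0,0,0.25],0],
  [[0,0,0.25],0],
])

```text
time: 17.8
tool_pos: [0.6247, -0.0927, 0.1914]
tool_rot: [-3.142, -0.0, -3.125]
contact_force: [-0.3, 0.0, -2.7]
opening: 0.06
grip_force: 45.0
```

Emit:
step_arm([
  [[0,0,0.04],0],
  [[0,0,0.08],0],
  [[0,0,0.11],0],
  [[0,0,0.13],0],
  [[0,0,0.14],0],
])

```text
time: 18.42
tool_pos: [0.6247, -0.0928, 0.183]
tool_rot: [-3.142, -0.0, -3.125]
contact_force: [-0.4, -0.8, -3.0]
opening: 0.0599
grip_force: 45.0
```

Emit:
step_arm([
  [[0,0,0.01],0],
  [[0,0,0.02],0],
  [[0,0,0.03],0],
  [[0,0,0.03],0],
])

```text
time: 18.92
tool_pos: [0.6247, -0.0927, 0.1812]
tool_rot: [-3.142, -0.0, -3.125]
contact_force: [-0.3, 0.8, -2.2]
opening: 0.0595
grip_force: 45.0
```

Emit:
step_arm([
  [[0,0,0.01],0],
  [[0,0,0.02],0],
  [[0,0,0.02],0],
])

```text
time: 19.3
tool_pos: [0.6247, -0.0928, 0.18]
tool_rot: [-3.142, -0.0, -3.125]
contact_force: [0.6, 0.5, -3.5]
opening: 0.0597
grip_force: 45.0
```

Emit:
step_arm([
  [[0,0,0.01],0],
  [[0,0,0.02],0],
  [[0,0,0.02],0],
])

```text
time: 19.68
tool_pos: [0.625, -0.0928, 0.1798]
tool_rot: [-3.141, 0.002, -3.125]
contact_force: [-1.9, 1.1, 4.4]
opening: 0.0598
grip_force: 45.0
```

Emit:
step_arm([
  [[0,0,0.01],0],
  [[0,0,0.02],0],
  [[0,0,0.02],0],
])

```text
time: 20.05
tool_pos: [0.6252, -0.0929, 0.1796]
tool_rot: [-3.141, 0.003, -3.125]
contact_force: [-4.9, 1.4, 9.8]
opening: 0.06
grip_force: 45.0
```

Contact came at TCP z 0.180, as predicted. I'll ease the grip so the bin can pivot in the pads and let the front sink.

Emit:
step_arm([
  [[0,0,0],0],
  [[0,0,0],0],
], squeeze=25)

```text
time: 20.3
tool_pos: [0.6253, -0.0929, 0.1791]
tool_rot: [-3.141, 0.003, -3.125]
contact_force: [-2.4, -0.3, 5.8]
opening: 0.0598
grip_force: 25.0
```

Emit:
step_arm([
  [[0,0,0],0],
  [[0,0,0],0],
  [[0,0,0],0],
], squeeze=14)

```text
time: 20.68
tool_pos: [0.6253, -0.093, 0.179]
tool_rot: [-3.141, 0.002, -3.125]
contact_force: [-1.3, -0.1, 6.6]
opening: 0.0599
grip_force: 14.0
```

Emit:
step_arm([
  [[0,0,0.01],0],
  [[0,0,0.02],0],
  [[0,0,0.03],0],
  [[0,0,0.03],0],
])

```text
time: 21.18
tool_pos: [0.6246, -0.0931, 0.1774]
tool_rot: [-3.141, 0.001, -3.125]
contact_force: [-4.0, 0.7, 9.1]
opening: 0.06
grip_force: 14.0
```

Emit:
step_arm([
  [[0,0,0.01],0],
  [[0,0,0.02],0],
  [[0,0,0.02],0],
])

```text
time: 21.55
tool_pos: [0.6242, -0.0931, 0.1762]
tool_rot: [-3.141, 0.0, -3.125]
contact_force: [-7.0, -1.2, 10.0]
opening: 0.0597
grip_force: 14.0
```

Emit:
step_arm([
  [[0.01,0,0],0],
  [[0.02,0,0],0],
  [[0.03,0,0],0],
  [[0.03,0,0],0],
])

```text
time: 22.05
tool_pos: [0.6237, -0.093, 0.1756]
tool_rot: [-3.141, 0.003, -3.125]
contact_force: [0.3, -0.2, 4.4]
opening: 0.06
grip_force: 14.0
```

```bash
cat > tilt.py <<'E'
from h import *
o=robot.observe(); t=inrk(o["tool_pos"]); print(t,o["contact_force"])
c=cam("side"); im=c["pixels"][:,:,::-1]; h=cv2.cvtColor(im,cv2.COLOR_BGR2HSV)
m=cv2.inRange(h,(108,140,40),(128,255,255))
def pl(u,v,y):
    p,d=ray(c,u,v); n=np.r_[ey,0]; s=(y-(p[:2]-O)@ey)/(d@n); return inrk(p+s*d)
import sys
yb=float(sys.argv[1]) if len(sys.argv)>1 else t[1]
V=c["pixels"].astype(float)
B=[];E=[]
p0=proj(c,rk(-.052,yb-.03,.128))
u0=int(p0[0]); rows=slice(int(p0[1])-12,int(p0[1])+12)
for u in range(u0-13,u0+15):
    k=np.flatnonzero(m[rows,u])
    if len(k): B.append(pl(u,rows.start+k.max()+.5,yb-.03))
B=np.array(B); f=np.polyfit(B[:,0],B[:,2],1); f=np.polyfit(*(B[abs(B[:,2]-np.polyval(f,B[:,0]))<.004][:,[0,2]].T),1)
print("bottom slope (front-down +)",f[0],"z at -.052",np.polyval(f,-.052))
E
python3 tilt.py
```

```text
[-0.0476 -0.0443  0.1756] [ 0.31182672 -0.229726    4.43426143]
bottom slope (front-down +) 0.0072961338113059744 z at -.052 0.13424047014358664
```

```bash
cat > tilt.py <<'E'
from h import *
import sys
o=robot.observe(); t=inrk(o["tool_pos"]); print(t,o["contact_force"])
yb=float(sys.argv[1]) if len(sys.argv)>1 else t[1]
def pl(c,u,v,y):
    p,d=ray(c,u,v); n=np.r_[ey,0]; s=(y-(p[:2]-O)@ey)/(d@n); return inrk(p+s*d)
cs=[cam("side") for _ in range(3)]; c=cs[0]
V=np.mean([x["pixels"].astype(float) for x in cs],0); D=cv2.GaussianBlur(V[:,:,2]-V[:,:,1],(0,0),.6)
a=proj(c,rk(-.094,yb-.03,.128)); b=proj(c,rk(-.012,yb-.03,.128)); B=[]
for u in range(int(a[0])+1,int(b[0])):
    v0=int(a[1]+(b[1]-a[1])*(u-a[0])/(b[0]-a[0])); col=D[v0-7:v0+9,u]; hi=col[:3].mean(); lo=col[-4:].mean(); th=(hi+lo)/2
    k=np.flatnonzero((col[:-1]>=th)&(col[1:]<th))
    if hi-lo>25 and len(k): k=k[0]; B.append(pl(c,u,v0-7+k+(col[k]-th)/(col[k]-col[k+1]),yb-.03))
B=np.array(B); f=np.polyfit(B[:,0],B[:,2],1); r=B[:,2]-np.polyval(f,B[:,0]); g=abs(r)<.003; f=np.polyfit(B[g,0],B[g,2],1)
print(len(B),g.sum(),"slope (front-down +)",f[0],"z at -.052",np.polyval(f,-.052),"rms",r[g].std())
E
python3 tilt.py
```

```text
[-0.0478 -0.0442  0.1754] [ 1.26200915 -0.0684248   4.4460789 ]
28 28 slope (front-down +) 0.07970423727012897 z at -.052 0.12882591281471248 rms 0.000659434136352919
```

Tilt is 0.08 rad at z 0.129 and the wall is leaning on the bar, so it is practically at the hung pose. I'll ease the grip in steps and then open slowly.

Emit:
step_arm([
  [[0,0,0],0],
  [[0,0,0],0],
  [[0,0,0],0],
], squeeze=9)

```text
time: 22.62
tool_pos: [0.6229, -0.0928, 0.1744]
tool_rot: [-3.142, -0.0, -3.125]
contact_force: [2.3, -0.9, 0.8]
opening: 0.06
grip_force: 9.0
```

Emit:
step_arm([
  [[0,0,0],0],
  [[0,0,0],0],
  [[0,0,0],0],
], squeeze=5)

```text
time: 23.0
tool_pos: [0.6229, -0.0928, 0.1745]
tool_rot: [-3.142, -0.0, -3.125]
contact_force: [3.4, -0.8, -1.3]
opening: 0.0598
grip_force: 5.0
```

Emit:
step_arm([
  [[0,0,0],0],
  [[0,0,0],0],
  [[0,0,0],0],
], squeeze=3)

```text
time: 23.38
tool_pos: [0.6228, -0.0928, 0.1745]
tool_rot: [-3.142, -0.0, -3.125]
contact_force: [2.6, -1.4, -1.5]
opening: 0.0601
grip_force: 3.0
```

```bash
python3 tilt.py
```

```text
[-0.0485 -0.044   0.1745] [ 2.64873521 -1.4386885  -1.45819184]
28 28 slope (front-down +) 0.09042032116878083 z at -.052 0.1280829056350393 rms 0.0006449429879987309
```

Tilt 0.090 rad, z 0.128: the hung pose. Opening slowly.

Emit:
step_arm([
  [[-0.01,0,0],0],
  [[-0.01,0,0],0],
], hand=90)

```text
time: 23.78
tool_pos: [0.6229, -0.0928, 0.1745]
tool_rot: [3.141, -0.002, -3.125]
contact_force: [-0.2, -1.1, -0.9]
opening: 0.0601
grip_force: 3.0
```

Emit:
step_arm([
  [[0,0,0],0],
  [[0,0,0],0],
], hand=87)

```text
time: 24.02
tool_pos: [0.6234, -0.0926, 0.1748]
tool_rot: [3.141, -0.0, -3.125]
contact_force: [-0.3, 0.6, -0.5]
opening: 0.0603
grip_force: 0.0
```

Emit:
step_arm([
  [[0,0,0],0],
  [[0,0,0],0],
], hand=84)

```text
time: 24.28
tool_pos: [0.6235, -0.0927, 0.1748]
tool_rot: [-3.142, 0.0, -3.125]
contact_force: [0.3, -0.2, -0.0]
opening: 0.0618
grip_force: 0.0
```

Emit:
step_arm([
  [[0,0,0],0],
  [[0,0,0],0],
], hand=80)

```text
time: 24.52
tool_pos: [0.6235, -0.0928, 0.1747]
tool_rot: [-3.142, -0.0, -3.125]
contact_force: [0.5, 0.3, 0.0]
opening: 0.0629
grip_force: 0.0
```

Emit:
step_arm([
  [[0,0,0],0],
  [[0,0,0],0],
  [[0,0,0],0],
], hand=70)

```text
time: 24.9
tool_pos: [0.6235, -0.0928, 0.1747]
tool_rot: [-3.141, 0.0, -3.125]
contact_force: [-0.3, -0.5, -0.3]
opening: 0.0666
grip_force: 0.0
```

```bash
python3 tilt.py
```

```text
[-0.0478 -0.044   0.1747] [-0.3405169  -0.45167026 -0.33740189]
28 28 slope (front-down +) 0.09081452404758827 z at -.052 0.12767438588253138 rms 0.0009252128349606002
```

Released, and the bin hangs still. Lifting clear.

Emit:
step_arm([
  [[0,0,0],0],
  [[0,0,0],0],
  [[0,0,-0.1],0],
  [[0,0,-0.3],0],
  [[0,0,-0.6],0],
  [[0,0,-1.0],0],
  [[0,0,-1.4],0],
  [[0,0,-1.5],0],
], hand=20)

```text
time: 26.05
tool_pos: [0.6242, -0.093, 0.2674]
tool_rot: [-3.14, 0.004, -3.125]
contact_force: [0.3, 0.1, -0.3]
opening: 0.0844
grip_force: 0.0
```

Run:
```python
from h import *
print(robot.observe()["contact_force"],rel(rk(-.024,-.098,.265),np.pi/2+RY))
```

```text
[ 0.28325862  0.10713296 -0.3487247 ] (array([-0.386, -0.895,  0.04 ]), np.float64(1.569))
```

Emit:
step_arm([
  [[-0.03,-0.1,0],0.1],
  [[-0.08,-0.2,0],0.25],
  [[-0.15,-0.35,0],0.42],
  [[-0.2,-0.5,0],0.59],
  [[-0.26,-0.65,0],0.76],
  [[-0.32,-0.8,0],0.93],
  [[-0.38,-0.9,0],1.1],
  [[-0.38,-0.9,0],1.27],
  [[-0.38,-0.9,0],1.44],
  [[-0.38,-0.9,0],1.57],
], hand=255)

```text
time: 27.3
tool_pos: [0.6469, -0.1464, 0.264]
tool_rot: [-3.141, -0.0, 1.583]
contact_force: [-1.0, 0.2, -0.0]
opening: 0.0005
grip_force: 0.0
```

Emit:
step_arm([
  [[0,0,0],0],
  [[0,0,0],0],
  [[0,0,0],0],
])

```text
time: 27.68
tool_pos: [0.6471, -0.1464, 0.2646]
tool_rot: [-3.141, 0.0, 1.589]
contact_force: [-0.3, 0.0, 0.5]
opening: 0.0004
grip_force: 0.0
```

```bash
python3 - <<'E'
from h import *
o=robot.observe(); print(inrk(o["tool_pos"]),o["opening"],rel(rk(-.024,-.098,.181),np.pi/2+RY))
E
python3 tilt.py -.044
```

```text
[-0.0251 -0.0981  0.2646] 0.000439847962064675 (array([1.000e-03, 1.900e-02, 1.394e+00]), np.float64(0.0))
[-0.0251 -0.0981  0.2646] [-0.34029292  0.03693916  0.4958555 ]
28 28 slope (front-down +) 0.1089642298837351 z at -.052 0.12836830633103033 rms 0.00046708666517330144
```

Emit:
step_arm([
  [[0,0.02,0.3],0],
  [[0,0.02,0.6],0],
  [[0,0.02,0.9],0],
  [[0,0.02,1.15],0],
  [[0,0.02,1.3],0],
  [[0,0.02,1.4],0],
  [[0.07,0.02,1.4],0],
  [[0.14,0.02,1.4],0],
  [[0.19,0.02,1.4],0],
  [[0.24,0.02,1.4],0],
])

```text
time: 29.08
tool_pos: [0.6483, -0.1324, 0.1812]
tool_rot: [3.141, 0.002, 1.588]
contact_force: [0.6, -4.4, 0.8]
opening: 0.0002
grip_force: 1.9
```

Emit:
step_arm([
  [[0.06,0,0],0],
  [[0.15,0,0],0],
  [[0.27,0,0],0],
  [[0.4,0,0],0],
  [[0.53,0,0],0],
  [[0.66,0,0],0],
  [[0.79,0,0],0],
  [[0.88,0,0],0],
  [[0.94,0,0],0],
  [[0.98,0,0],0],
])

```text
time: 30.32
tool_pos: [0.6472, -0.0733, 0.1811]
tool_rot: [3.141, 0.001, 1.588]
contact_force: [-0.4, -6.3, 3.3]
opening: 0.0004
grip_force: 2.7
```

Run:
```python
from h import *
o=robot.observe(); print(inrk(o["tool_pos"]),o["contact_force"])
```

```text
[-0.0237 -0.025   0.1811] [-0.43275449 -6.26794608  3.34977671]
```

Emit:
step_arm([
  [[0.03,0,0],0],
  [[0.06,0,0],0],
  [[0.09,0,0],0],
  [[0.1,0,0],0],
  [[0.11,0,0],0],
])

```text
time: 30.95
tool_pos: [0.6471, -0.067, 0.1811]
tool_rot: [3.141, 0.001, 1.588]
contact_force: [-1.2, -5.7, 2.7]
opening: 0.0007
grip_force: 2.8
```

Emit:
step_arm([
  [[0.02,0,0],0],
  [[0.03,0,0],0],
])

```text
time: 31.2
tool_pos: [0.6471, -0.0657, 0.1811]
tool_rot: [3.141, 0.002, 1.588]
contact_force: [-1.0, -8.6, 2.9]
opening: 0.0008
grip_force: 4.2
```

Run:
```python
from h import *
o=robot.observe(); print(inrk(o["tool_pos"]),o["contact_force"])
```

```text
[-0.0237 -0.0174  0.1811] [-1.0066325  -8.55621017  2.92685106]
```

Emit:
step_arm([
  [[0.02,0,0],0],
  [[0.04,0,0],0],
  [[0.04,0,0],0],
])

```text
time: 31.58
tool_pos: [0.6471, -0.0657, 0.1812]
tool_rot: [3.141, 0.005, 1.587]
contact_force: [-0.9, -15.0, 3.9]
opening: 0.0006
grip_force: 7.5
```

Emit:
step_arm([
  [[-0.03,0,0],0],
  [[-0.06,0,0],0],
  [[-0.15,0,0],0],
  [[-0.3,0,0],0],
  [[-0.35,0,-0.3],0],
  [[-0.35,0,-0.9],0],
  [[-0.35,0,-1.5],0],
  [[-0.8,-0.8,-1.7],0],
  [[-1.6,-1.6,-1.7],0],
  [[-2.4,-2.4,-1.7],0],
])

```text
time: 32.83
tool_pos: [0.5115, -0.202, 0.2828]
tool_rot: [3.141, 0.0, 1.589]
contact_force: [-0.2, -0.8, 0.2]
opening: 0.0005
grip_force: 0.0
```

Emit:
step_arm([
  [[-0.7,-0.7,0],0],
  [[-1.4,-1.2,0],0],
  [[-2.0,-1.6,0],0],
  [[-2.0,-1.6,0],0],
])

```text
time: 33.33
tool_pos: [0.4173, -0.3249, 0.2826]
tool_rot: [-3.141, 0.0, 1.584]
contact_force: [-0.8, 0.3, 0.2]
opening: 0.0008
grip_force: 0.0
```

```bash
python3 tilt.py .022
python3 - <<'E'
from h import *
ct=cam("top");cs=cam("side")
t=ct["pixels"][130:290,240:430,::-1]; s=cs["pixels"][180:300,320:440,::-1]
o=np.zeros((600,800,3),np.uint8); o[:400,:475]=cv2.resize(t,(475,400),interpolation=3); o[:600,480:800]=cv2.resize(s[:,20:84],(320,600),interpolation=3)
cv2.imwrite("pics/end.png",o)
E
```

```text
[-0.2581 -0.2724  0.2826] [-0.83753733  0.33150194  0.18546195]
27 27 slope (front-down +) 0.10545603824726779 z at -.052 0.12944689953732988 rms 0.00044088715267173425
```

View pics/end.png

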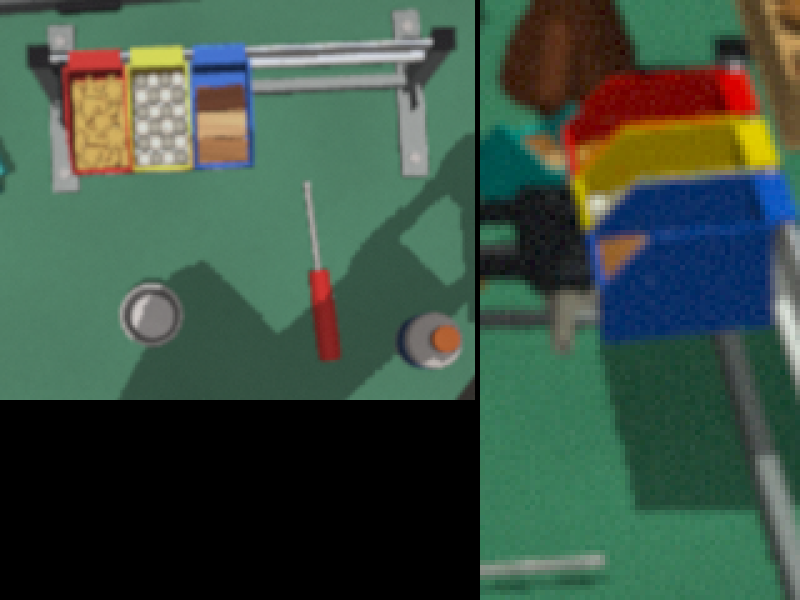

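The final views show red, yellow and blue hanging in a closed, square row against the end stop. The tin, screwdriver and glue bottle stand as before, and the arm is clear. Handing in.

Emit:
step_arm([
  [[0,0,0],0],
  [[0,0,0],0],
  [[0,0,0],0],
  [[0,0,0],0],
])

```text
time: 34.08
tool_pos: [0.419, -0.3226, 0.2827]
tool_rot: [3.142, 0.0, 1.588]
contact_force: [-0.1, -0.2, 0.6]
opening: 0.0003
grip_force: 0.0
```

```bash
python3 -c "
from cell import robot
print(robot.hand_in())"
```

```text
the job is handed in; nothing more can be done
None
```

The job is handed in at about 34 s: the blue bin was set on the rail, lowered until it leaned on the bar and released slowly, and all three bins hang in a closed, square row against the end stop with blue at the right; no verdict was returned.

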